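# Fit click-in nests in a bench fixture and load the knee joints

## Task

Set up the aluminium bench fixture for a batch of orthosis knee joints: put each of the three black nest blocks into a pocket of its own and press it fully home past the spring balls, so that its body is flush with the fixture's top face. When all the nests are home, lay each steel knee joint level in a nest of its own, low bar in the low saddle and raised bar on the high saddle, with the hinge disc about midway between the saddles. Leave the caliper, trimmer and wooden wedge on the bench where they are.

Things in the scene. Friction and masses are not known exactly. Their poses are not given: they have to be found in the camera images.
- fixture: aluminium fixture block fixed to the bench, 214 (x) x 150 (y) x 30 high (z), with three like pockets side by side along x, 66 apart. Origin: centre of the underside; top face at z = 30. Nests fit the pockets either way round
- pocket_1 (a point): centre of the floor of a fixture pocket, 24 below the fixture's top face. x across the pocket (49 wide), y along it (123 long), z up. In the middle of each 49 mm end wall a 16 mm steel spring ball, centre 9 above the floor, sticks out 3.6 mm
- pocket_2 (a point): floor centre of the middle pocket, as pocket_1. A nest let into a pocket from above stops on the two balls with its origin about 14 above the floor; it may drop past one of them and lean. Pressed down in its middle with 6 to 18 N it passes both and snaps to the floor, its body flush with the fixture's top
- pocket_3 (a point): floor centre of the third pocket, as pocket_1
- nest_1: black plastic nest block, 0.2 kg. Body 46 (x) x 120 (y) x 24 (z); can be gripped across its 46 mm. Origin: centre of underside, z up. At each end of the flat top (z = 24) a saddle, |y| = 41 to 59; the top between them is bare, for pressing. Grooves in the end faces, z = 4 to 17
- nest_2: nest block, same as nest_1. The low saddle (at +y) has its bed at z = 28 and two cheeks up to z = 38; the high saddle (at -y) has its bed at z = 33 and cheeks up to z = 43. The channel between the cheeks is 21 wide in x, centred, open along y
- nest_3: nest block, same as nest_1. All nests stand upright on the bench at the start, any way round
- knee_joint_1: steel knee joint bar, rigid, 200 long (y), 0.16 kg. Origin: underside, mid length, z up. Low bar at +y: 16 wide, z = 0 to 4, y = 0 to 100. Raised bar at -y: 16 wide, z = 5 to 9, y = -18 to -100, open below but for a pad at y = -77 to -97. Hinge disc 26 across at y = -5, z = 5 to 9, screw up to z = 12. Pinch it across the raised bar at y = -28
- knee_joint_2: same as knee_joint_1. A knee joint lies level in a nest only with its y axis along the nest's y (same sense): low bar in the low saddle, raised bar on the high one, origin 28 above the nest's origin. The channel leaves 2.5 mm on each side of the bars
- knee_joint_3: same as knee_joint_1. Two or three knee joints are there, lying flat side by side, either end first; None from the start: not there today
- wedge_1: small brown hardwood wedge, 30 x 85 x 24, lying in front of the nests; origin: centre of its underside. Bystander
- caliper: steel vernier caliper, 60 x 200 x 10, lying to the right of the work; origin: centre of its underside. Bystander
- trimmer: navy and grey hand trimmer, 32 x 143 x 30, lying to the right of the work; origin: centre of its underside. Bystander

How it is judged (in metres and radians):
On the way:
1. all three nests sit fully home in the pockets, before any knee joint lies in a nest (((horizontal distance between nest_1 and pocket_1 below 0.004 m and z of nest_1 in the frame of pocket_1 between -0.002 and 0.002 m and angle between nest_1's own z axis and vertical below 0.03 rad and angle between the y axis of nest_1 and the y axis of pocket_1, either way round below 0.06 rad) or (horizontal distance between nest_1 and pocket_2 below 0.004 m and z of nest_1 in the frame of pocket_2 between -0.002 and 0.002 m and angle between nest_1's own z axis and vertical below 0.03 rad and angle between the y axis of nest_1 and the y axis of pocket_2, either way round below 0.06 rad) or (horizontal distance between nest_1 and pocket_3 below 0.004 m and z of nest_1 in the frame of pocket_3 between -0.002 and 0.002 m and angle between nest_1's own z axis and vertical below 0.03 rad and angle between the y axis of nest_1 and the y axis of pocket_3, either way round below 0.06 rad)) and ((horizontal distance between nest_2 and pocket_1 below 0.004 m and z of nest_2 in the frame of pocket_1 between -0.002 and 0.002 m and angle between nest_2's own z axis and vertical below 0.03 rad and angle between the y axis of nest_2 and the y axis of pocket_1, either way round below 0.06 rad) or (horizontal distance between nest_2 and pocket_2 below 0.004 m and z of nest_2 in the frame of pocket_2 between -0.002 and 0.002 m and angle between nest_2's own z axis and vertical below 0.03 rad and angle between the y axis of nest_2 and the y axis of pocket_2, either way round below 0.06 rad) or (horizontal distance between nest_2 and pocket_3 below 0.004 m and z of nest_2 in the frame of pocket_3 between -0.002 and 0.002 m and angle between nest_2's own z axis and vertical below 0.03 rad and angle between the y axis of nest_2 and the y axis of pocket_3, either way round below 0.06 rad)) and ((horizontal distance between nest_3 and pocket_1 below 0.004 m and z of nest_3 in the frame of pocket_1 between -0.002 and 0.002 m and angle between nest_3's own z axis and vertical below 0.03 rad and angle between the y axis of nest_3 and the y axis of pocket_1, either way round below 0.06 rad) or (horizontal distance between nest_3 and pocket_2 below 0.004 m and z of nest_3 in the frame of pocket_2 between -0.002 and 0.002 m and angle between nest_3's own z axis and vertical below 0.03 rad and angle between the y axis of nest_3 and the y axis of pocket_2, either way round below 0.06 rad) or (horizontal distance between nest_3 and pocket_3 below 0.004 m and z of nest_3 in the frame of pocket_3 between -0.002 and 0.002 m and angle between nest_3's own z axis and vertical below 0.03 rad and angle between the y axis of nest_3 and the y axis of pocket_3, either way round below 0.06 rad)) and not ((x of knee_joint_1 in the frame of pocket_1 between -0.005 and 0.005 m and y of knee_joint_1 in the frame of pocket_1 between -0.018 and 0.018 m and z of knee_joint_1 in the frame of pocket_1 between 0.026 and 0.03 m and angle between knee_joint_1's own z axis and vertical below 0.04 rad and angle between the y axis of knee_joint_1 and the y axis of pocket_1, either way round below 0.08 rad) or (x of knee_joint_1 in the frame of pocket_2 between -0.005 and 0.005 m and y of knee_joint_1 in the frame of pocket_2 between -0.018 and 0.018 m and z of knee_joint_1 in the frame of pocket_2 between 0.026 and 0.03 m and angle between knee_joint_1's own z axis and vertical below 0.04 rad and angle between the y axis of knee_joint_1 and the y axis of pocket_2, either way round below 0.08 rad) or (x of knee_joint_1 in the frame of pocket_3 between -0.005 and 0.005 m and y of knee_joint_1 in the frame of pocket_3 between -0.018 and 0.018 m and z of knee_joint_1 in the frame of pocket_3 between 0.026 and 0.03 m and angle between knee_joint_1's own z axis and vertical below 0.04 rad and angle between the y axis of knee_joint_1 and the y axis of pocket_3, either way round below 0.08 rad)) and not ((x of knee_joint_2 in the frame of pocket_1 between -0.005 and 0.005 m and y of knee_joint_2 in the frame of pocket_1 between -0.018 and 0.018 m and z of knee_joint_2 in the frame of pocket_1 between 0.026 and 0.03 m and angle between knee_joint_2's own z axis and vertical below 0.04 rad and angle between the y axis of knee_joint_2 and the y axis of pocket_1, either way round below 0.08 rad) or (x of knee_joint_2 in the frame of pocket_2 between -0.005 and 0.005 m and y of knee_joint_2 in the frame of pocket_2 between -0.018 and 0.018 m and z of knee_joint_2 in the frame of pocket_2 between 0.026 and 0.03 m and angle between knee_joint_2's own z axis and vertical below 0.04 rad and angle between the y axis of knee_joint_2 and the y axis of pocket_2, either way round below 0.08 rad) or (x of knee_joint_2 in the frame of pocket_3 between -0.005 and 0.005 m and y of knee_joint_2 in the frame of pocket_3 between -0.018 and 0.018 m and z of knee_joint_2 in the frame of pocket_3 between 0.026 and 0.03 m and angle between knee_joint_2's own z axis and vertical below 0.04 rad and angle between the y axis of knee_joint_2 and the y axis of pocket_3, either way round below 0.08 rad)) and not ((x of knee_joint_3 in the frame of pocket_1 between -0.005 and 0.005 m and y of knee_joint_3 in the frame of pocket_1 between -0.018 and 0.018 m and z of knee_joint_3 in the frame of pocket_1 between 0.026 and 0.03 m and angle between knee_joint_3's own z axis and vertical below 0.04 rad and angle between the y axis of knee_joint_3 and the y axis of pocket_1, either way round below 0.08 rad) or (x of knee_joint_3 in the frame of pocket_2 between -0.005 and 0.005 m and y of knee_joint_3 in the frame of pocket_2 between -0.018 and 0.018 m and z of knee_joint_3 in the frame of pocket_2 between 0.026 and 0.03 m and angle between knee_joint_3's own z axis and vertical below 0.04 rad and angle between the y axis of knee_joint_3 and the y axis of pocket_2, either way round below 0.08 rad) or (x of knee_joint_3 in the frame of pocket_3 between -0.005 and 0.005 m and y of knee_joint_3 in the frame of pocket_3 between -0.018 and 0.018 m and z of knee_joint_3 in the frame of pocket_3 between 0.026 and 0.03 m and angle between knee_joint_3's own z axis and vertical below 0.04 rad and angle between the y axis of knee_joint_3 and the y axis of pocket_3, either way round below 0.08 rad))), for 0.2 s.
At the end, for the whole second after the job is handed in: Each nest is in its own pocket within 2 mm of the floor, 4 mm of centre, 0.03 rad of level; each knee joint present is in its own nest: in the pocket's frame x within 5 mm, y within 18 mm, z 26 to 30 mm; level within 0.04 rad, parallel within 0.08 rad; all at rest (((horizontal distance between nest_1 and pocket_1 below 0.004 m and z of nest_1 in the frame of pocket_1 between -0.002 and 0.002 m and angle between nest_1's own z axis and vertical below 0.03 rad and angle between the y axis of nest_1 and the y axis of pocket_1, either way round below 0.06 rad) or (horizontal distance between nest_1 and pocket_2 below 0.004 m and z of nest_1 in the frame of pocket_2 between -0.002 and 0.002 m and angle between nest_1's own z axis and vertical below 0.03 rad and angle between the y axis of nest_1 and the y axis of pocket_2, either way round below 0.06 rad) or (horizontal distance between nest_1 and pocket_3 below 0.004 m and z of nest_1 in the frame of pocket_3 between -0.002 and 0.002 m and angle between nest_1's own z axis and vertical below 0.03 rad and angle between the y axis of nest_1 and the y axis of pocket_3, either way round below 0.06 rad)) and ((horizontal distance between nest_2 and pocket_1 below 0.004 m and z of nest_2 in the frame of pocket_1 between -0.002 and 0.002 m and angle between nest_2's own z axis and vertical below 0.03 rad and angle between the y axis of nest_2 and the y axis of pocket_1, either way round below 0.06 rad) or (horizontal distance between nest_2 and pocket_2 below 0.004 m and z of nest_2 in the frame of pocket_2 between -0.002 and 0.002 m and angle between nest_2's own z axis and vertical below 0.03 rad and angle between the y axis of nest_2 and the y axis of pocket_2, either way round below 0.06 rad) or (horizontal distance between nest_2 and pocket_3 below 0.004 m and z of nest_2 in the frame of pocket_3 between -0.002 and 0.002 m and angle between nest_2's own z axis and vertical below 0.03 rad and angle between the y axis of nest_2 and the y axis of pocket_3, either way round below 0.06 rad)) and ((horizontal distance between nest_3 and pocket_1 below 0.004 m and z of nest_3 in the frame of pocket_1 between -0.002 and 0.002 m and angle between nest_3's own z axis and vertical below 0.03 rad and angle between the y axis of nest_3 and the y axis of pocket_1, either way round below 0.06 rad) or (horizontal distance between nest_3 and pocket_2 below 0.004 m and z of nest_3 in the frame of pocket_2 between -0.002 and 0.002 m and angle between nest_3's own z axis and vertical below 0.03 rad and angle between the y axis of nest_3 and the y axis of pocket_2, either way round below 0.06 rad) or (horizontal distance between nest_3 and pocket_3 below 0.004 m and z of nest_3 in the frame of pocket_3 between -0.002 and 0.002 m and angle between nest_3's own z axis and vertical below 0.03 rad and angle between the y axis of nest_3 and the y axis of pocket_3, either way round below 0.06 rad)) and ((x of knee_joint_1 in the frame of pocket_1 between -0.005 and 0.005 m and y of knee_joint_1 in the frame of pocket_1 between -0.018 and 0.018 m and z of knee_joint_1 in the frame of pocket_1 between 0.026 and 0.03 m and angle between knee_joint_1's own z axis and vertical below 0.04 rad and angle between the y axis of knee_joint_1 and the y axis of pocket_1, either way round below 0.08 rad) or (x of knee_joint_1 in the frame of pocket_2 between -0.005 and 0.005 m and y of knee_joint_1 in the frame of pocket_2 between -0.018 and 0.018 m and z of knee_joint_1 in the frame of pocket_2 between 0.026 and 0.03 m and angle between knee_joint_1's own z axis and vertical below 0.04 rad and angle between the y axis of knee_joint_1 and the y axis of pocket_2, either way round below 0.08 rad) or (x of knee_joint_1 in the frame of pocket_3 between -0.005 and 0.005 m and y of knee_joint_1 in the frame of pocket_3 between -0.018 and 0.018 m and z of knee_joint_1 in the frame of pocket_3 between 0.026 and 0.03 m and angle between knee_joint_1's own z axis and vertical below 0.04 rad and angle between the y axis of knee_joint_1 and the y axis of pocket_3, either way round below 0.08 rad)) and ((x of knee_joint_2 in the frame of pocket_1 between -0.005 and 0.005 m and y of knee_joint_2 in the frame of pocket_1 between -0.018 and 0.018 m and z of knee_joint_2 in the frame of pocket_1 between 0.026 and 0.03 m and angle between knee_joint_2's own z axis and vertical below 0.04 rad and angle between the y axis of knee_joint_2 and the y axis of pocket_1, either way round below 0.08 rad) or (x of knee_joint_2 in the frame of pocket_2 between -0.005 and 0.005 m and y of knee_joint_2 in the frame of pocket_2 between -0.018 and 0.018 m and z of knee_joint_2 in the frame of pocket_2 between 0.026 and 0.03 m and angle between knee_joint_2's own z axis and vertical below 0.04 rad and angle between the y axis of knee_joint_2 and the y axis of pocket_2, either way round below 0.08 rad) or (x of knee_joint_2 in the frame of pocket_3 between -0.005 and 0.005 m and y of knee_joint_2 in the frame of pocket_3 between -0.018 and 0.018 m and z of knee_joint_2 in the frame of pocket_3 between 0.026 and 0.03 m and angle between knee_joint_2's own z axis and vertical below 0.04 rad and angle between the y axis of knee_joint_2 and the y axis of pocket_3, either way round below 0.08 rad)) and ((x of knee_joint_3 in the frame of pocket_1 between -0.005 and 0.005 m and y of knee_joint_3 in the frame of pocket_1 between -0.018 and 0.018 m and z of knee_joint_3 in the frame of pocket_1 between 0.026 and 0.03 m and angle between knee_joint_3's own z axis and vertical below 0.04 rad and angle between the y axis of knee_joint_3 and the y axis of pocket_1, either way round below 0.08 rad) or (x of knee_joint_3 in the frame of pocket_2 between -0.005 and 0.005 m and y of knee_joint_3 in the frame of pocket_2 between -0.018 and 0.018 m and z of knee_joint_3 in the frame of pocket_2 between 0.026 and 0.03 m and angle between knee_joint_3's own z axis and vertical below 0.04 rad and angle between the y axis of knee_joint_3 and the y axis of pocket_2, either way round below 0.08 rad) or (x of knee_joint_3 in the frame of pocket_3 between -0.005 and 0.005 m and y of knee_joint_3 in the frame of pocket_3 between -0.018 and 0.018 m and z of knee_joint_3 in the frame of pocket_3 between 0.026 and 0.03 m and angle between knee_joint_3's own z axis and vertical below 0.04 rad and angle between the y axis of knee_joint_3 and the y axis of pocket_3, either way round below 0.08 rad)) and linear speed of each of nest_1, nest_2, nest_3, knee_joint_1, knee_joint_2, knee_joint_3 below 0.02 m/s); the robot touches nothing.
It fails at once if a bystander (caliper, trimmer or wedge) is pushed more than 5 cm away (distance of any of wedge_1, caliper, trimmer from where it was at the start of the episode above 0.05 m).
Of knee_joint_1, knee_joint_2, knee_joint_3 only 2 to 3 are there at a start; the rules pass over those that are not, and their reading is None.
At some moment in a run one of knee_joint_1, knee_joint_2, knee_joint_3 may be knocked a few centimetres aside while the robot is not near it.
Once in a run the grip may slacken for a moment while it holds something.
It also fails if it takes over 200 s, if anything falls off the work surface, if the arm or the gripper's body presses on something with over 40 N, if the wrist force passes 120 N, or if a joint passes its speed limit or range.

## Robot

A 7-joint arm with a two-finger parallel gripper is mounted at the origin on a cart in front of the work surface, level with it; the furniture and walls round the work are solid. World frame = base frame: x ahead of the robot, y to its left, z up, the work surface at z = 0. Lengths are in mm, angles in rad, forces in N, time in s.
With the tool pointing down it reaches from about 400 to 850 mm from the base axis. Payload 10.4 kg.
Tool frame: the origin (TCP) lies on the centre line of the jaws, within the pads' length; the fingertips stand bot.tcp_to_tips ahead of it and the grasp point (between the pads) lies 2 mm behind it (bot.tcp_to_tips is the distance from the TCP to the fingertips, in mm); z points along the fingers, y is the line along which they close (so a half turn about z gives the same grasp; the last joint's range is limited). The gripper opens to 85 mm and grips with 20 to 120 N. Pads are 22 mm wide; open, the fingers measure 114 mm over their backs; the gripper's body (76 mm by 85 mm) begins 54 mm behind the grasp point. The pads swing forward as they close: fully open they stand 13 mm farther back than shut.
Start: joints at [-1.309, 0.332, -0.065, 1.46, 0.022, 1.35, -0.088], TCP at [175.59, 599.848, 248.338] pointing down, gripper open.
Joint ranges: [-2.6, 2.6], [-0.5, 2.12], [-1.47, 1.34], [0.16, 2.42], [-1.27, 4.41], [0.06, 2.06], [-2.6, 2.6]. Speed limits (rad/s): [2.22, 2.22, 2.79, 2.79, 3.14, 3.14, 3.14].

## Interface

Orientations are given as a 3x3 rotation matrix whose columns are the frame's x, y, z axes.
In Python, from plant import bot, jaws, solver, status, optics, close_job gives the robot as it stands. The module is installed in compiled form; this text tells all that it offers. Calls block until the motion is done:
- bot.movep(position, orientation): joint-space move of the TCP to a pose.
- bot.servo_line(position, ori=None, v=150, stop_force=None): straight line of the TCP; ori=None keeps the orientation; v is the mean speed in mm/s. With stop_force (N) it stops when the force on the tool has changed by that much, and returns True; else False.
- bot.goto_joints(angles): joint-space move.
- jaws.move_gripper(opening, grasp_force=None): finger opening in mm; grasp_force is the grip in N (None keeps the last); returns when the fingers have stopped.
- bot.hold(seconds).
- solver.ik(position, orientation): joint angles nearest the present ones, or None.
- status.state(): the state.
- optics.camera(name): name is "scene" or "top" or "wrist"; returns the picture (400x640x3 uint8, red, green, blue); there is no depth.
- optics.calibration(name): a dict with "fx", "fy", "cx", "cy" (pixels), "world_from_camera" (4x4, takes a point from camera to world coordinates). Camera axes: x right, y down, z forward; pixel columns grow to the right and rows downward; lengths in mm; the calibration is good to about 2 mm. The wrist camera is an equidistant fisheye: a pixel r from the principal point sees the ray r / f radians off the axis. A picture is of the moment at which its call begins: read the wrist's pose just before it. calibration takes no time and is no camera call; for the wrist camera it gives the pose at the moment of the call.
A pose or a line that the arm cannot do raises bot.IKError and nothing moves.
- close_job(): hands the job in; it is judged then, once.
The state is a dict: "t": time; "joint_pos": joint angles; "joint_vel": joint speeds; "joint_efforts": joint torques, N m; "position": TCP position; "orientation": TCP orientation; "contact_force": force on the tool from outside, world axes, zero at the start; "torque": the same for the moment, N m; "gripper_width": finger opening in mm; "grip_force": force on a finger pad.
Only numpy, scipy, OpenCV 4.12 (cv2) and the standard library are available. Lean on these libraries where they do the work, as an engineer would, in place of code of your own. Each camera call takes 0.05 s, during which the arm holds its last target. There are 200 camera calls.

## Working session

There is one attempt and no reset: what is moved stays moved. The work goes in short steps, each a Python script; the robot and the scene stay as the last script left them, time stands still between calls to the robot, and variables do not carry over. Pictures are saved under pics/ and viewed, at most 14 in all, crops included, and the job is handed in when it is done.

```bash
mkdir -p pics
python3 - <<'E'
from plant import bot, jaws, solver, status, optics
import cv2
for n in("top","scene"):
    cv2.imwrite(f"pics/{n}0.png",optics.camera(n)[:,:,::-1]); print(optics.calibration(n))
s=status.state();print(s["t"],s["position"],s["gripper_width"],bot.tcp_to_tips, s["orientation"])
E
```

```text
{'fx': 408.98842247996083, 'fy': 408.98842247996083, 'cx': 320.4711851733772, 'cy': 194.7001873284787, 'world_from_camera': array([[ 4.01960967e-03, -9.87380178e-01,  1.58316856e-01,
         3.31463549e+02],
       [-9.99698259e-01, -1.31213348e-04,  2.45636468e-02,
        -3.00174619e+02],
       [-2.42328846e-02, -1.58367822e-01, -9.87082773e-01,
         1.00853090e+03],
       [ 0.00000000e+00,  0.00000000e+00,  0.00000000e+00,
         1.00000000e+00]])}
{'fx': 515.3925155316888, 'fy': 515.3925155316888, 'cx': 314.66118084724656, 'cy': 200.05592212735604, 'world_from_camera': array([[ 4.62256053e-01, -6.60399431e-01,  5.91770169e-01,
        -2.01615311e+02],
       [-8.86628413e-01, -3.55107055e-01,  2.96292147e-01,
        -6.50934981e+02],
       [ 1.44705967e-02, -6.61643085e-01, -7.49679285e-01,
         9.46603233e+02],
       [ 0.00000000e+00,  0.00000000e+00,  0.00000000e+00,
         1.00000000e+00]])}
0.1 [175.49834751 599.52857443 247.60849417] 85.15531440967521 17.0 [[-9.59736768e-01  2.80900759e-01 -3.14493680e-04]
 [ 2.80900932e-01  9.59735979e-01 -1.23168563e-03]
 [-4.41505285e-05 -1.27043555e-03 -9.99999192e-01]]
```

View pics/top0.png

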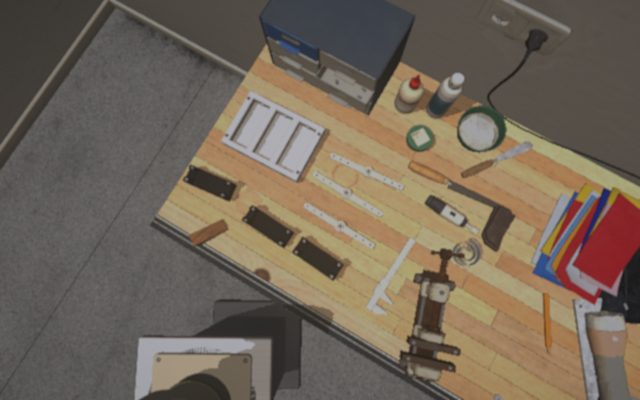

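View pics/scene0.png

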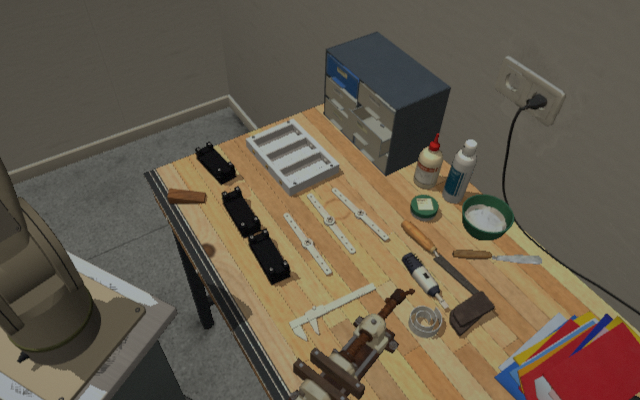

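The top view shows the fixture at about (275,135). The nests are at (210,182), (268,226) and (318,258), and three knee joints lie at (367,172), (348,193) and (340,226). The wedge is at (209,232) and the caliper at (392,275).

```bash
cat > h.py <<'E'
from plant import bot, jaws, solver, status, optics, close_job
import cv2, numpy as np
from numpy import array as A
def down(yaw):  # tool y (closing) axis at yaw in world, z down
    c,s=np.cos(yaw),np.sin(yaw); return A([[s,c,0],[-c,s,0],[0,0,-1.]])
def cast(cal,uv,z,fish=False):
    uv=np.atleast_2d(A(uv,float)); M=cal["world_from_camera"]
    x=(uv[:,0]-cal["cx"])/cal["fx"]; y=(uv[:,1]-cal["cy"])/cal["fy"]
    if fish:
        r=np.hypot(x,y)+1e-9; d=np.c_[x/r*np.sin(r),y/r*np.sin(r),np.cos(r)]
    else: d=np.c_[x,y,np.ones(len(x))]
    d=d@M[:3,:3].T; o=M[:3,3]
    return (o+d*((z-o[2])/d[:,2])[:,None])[:,:2]
def rectify(img,cal,c,yaw,z,w=240,h=240,s=2.,fish=True):
    """view of plane z, centred at c, +Y' (long axis at yaw) up, s px/mm"""
    W,H=int(w*s),int(h*s); u,v=np.meshgrid(np.arange(W),np.arange(H))
    lx=(u-W/2)/s; ly=-(v-H/2)/s
    ey=A([np.cos(yaw),np.sin(yaw)]); ex=A([ey[1],-ey[0]])
    P=np.c_[(lx[...,None]*ex+ly[...,None]*ey+A(c)[:2]).reshape(-1,2),np.full(W*H,z)]
    M=cal["world_from_camera"]; q=(P-M[:3,3])@M[:3,:3]
    if fish:
        rr=np.hypot(q[:,0],q[:,1])+1e-9; th=np.arctan2(rr,q[:,2]); k=th/rr
        x,y=q[:,0]*k,q[:,1]*k
    else: x,y=q[:,0]/q[:,2],q[:,1]/q[:,2]
    m=lambda a,f,c:(a*f+c).reshape(H,W).astype(np.float32)
    return cv2.remap(img,m(x,cal["fx"],cal["cx"]),m(y,cal["fy"],cal["cy"]),cv2.INTER_LINEAR)
def wrist():
    cal=optics.calibration("wrist"); return optics.camera("wrist"),cal
E
python3 - <<'E'
from h import *
img=cv2.imread("pics/top0.png"); cal=optics.calibration("top")
cv2.imwrite("pics/top0c.png",cv2.resize(img[85:285,170:430],None,fx=3,fy=3,interpolation=cv2.INTER_CUBIC)[:600,:780])
hsv=cv2.cvtColor(img,cv2.COLOR_BGR2HSV)
def blobs(m,z,lo,hi):
    for c in cv2.findContours(m,cv2.RETR_EXTERNAL,cv2.CHAIN_APPROX_NONE)[0]:
        if lo<cv2.contourArea(c)<hi:
            (u,v),_,_=cv2.minAreaRect(c)
            if not(170<u<420 and 85<v<320): continue
            P=cast(cal,c[:,0],z).astype(np.float32); r=cv2.minAreaRect(P); b=cv2.boxPoints(r)
            e=max(b[1]-b[0],b[2]-b[1],key=np.linalg.norm)
            print((round(u),round(v)),np.round(r[0]),np.round(sorted(r[1])),"yaw %.3f"%(np.arctan2(e[1],e[0])%np.pi))
print("dark");blobs(((hsv[...,2]<60)*255).astype(np.uint8),24,300,3000)
print("pale");blobs(((hsv[...,1]<45)&(hsv[...,2]>110)).astype(np.uint8)*255,5,150,9000)
# reach
E
```

```text
dark
(318, 258) [ 336. -269.] [ 39. 113.] yaw 0.980
(268, 226) [ 412. -149.] [ 39. 117.] yaw 0.995
(210, 183) [519.  -3.] [ 41. 122.] yaw 1.167
pale
(394, 276) [ 297. -452.] [ 52. 200.] yaw 2.639
(338, 225) [ 417. -319.] [ 24. 198.] yaw 1.073
(347, 194) [ 495. -341.] [ 25. 199.] yaw 1.074
(366, 171) [ 554. -389.] [ 25. 199.] yaw 1.094
(273, 135) [ 648. -152.] [157. 222.] yaw 1.084
```

View pics/top0c.png

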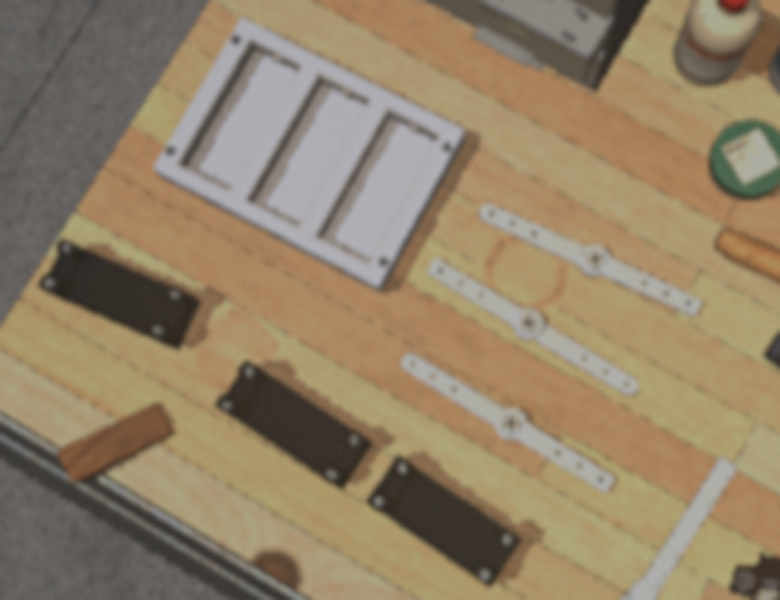

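```bash
cat >> h.py <<'E'
def go(x,y,z,yaw,line=False,**k):
    """tool down, closing axis at yaw (mod pi), picking the half turn that keeps joint 7 nearest mid"""
    best=None
    for a in (yaw,yaw+np.pi):
        q=solver.ik(A([x,y,z],float),down(a))
        if q is not None and (best is None or abs(q[6])<abs(best[0])): best=(q[6],a)
    if best is None: raise RuntimeError("no ik")
    bot.movep(A([x,y,z],float),down(best[1])); return best
E
python3 - <<'E'
from h import *
jaws.move_gripper(70,60)
print(go(500,-100,300,1.1), status.state()["t"])
N={"n1":(519,-3,1.167),"n2":(412,-149,.995),"n3":(336,-269,.98)}
tiles=[]
for k,(x,y,t) in N.items():
    print(k,go(x,y,180,t+np.pi/2))
    im,cal=wrist(); np.savez(f"{k}.npz",im=im,**cal); s=status.state()
    M=cal["world_from_camera"];R=s["orientation"]
    if k=="n1": print(np.round(R.T@(M[:3,3]-s["position"]),1),np.round(R.T@M[:3,:3],3),cal["fx"])
    cv2.imwrite(f"pics/raw_{k}.png",im[:,:,::-1])
    tiles.append(rectify(im,cal,(x,y),t,24,130,200,2))
print(go(648,-152,260,1.084),status.state()["t"])
im,cal=wrist(); np.savez("fx.npz",im=im,**cal)
tiles.append(cv2.resize(rectify(im,cal,(648,-152),1.084-np.pi/2,30,260,200,1.),None,fx=1,fy=1))
a=np.hstack(tiles[:3])[:,:,::-1]; cv2.imwrite("pics/nests.png",a); print(a.shape)
cv2.imwrite("pics/fx.png",cv2.resize(rectify(im,cal,(648,-152),1.084-np.pi/2,30,260,200,2.5),None)[:,:,::-1] if False else rectify(im,cal,(648,-152),1.084-np.pi/2,30,260,200,2.5)[:,:,::-1])
E
```

```text
Traceback (most recent call last):
  File "h.py", line 33, in go
    q=solver.ik(A([x,y,z],float),down(a))
  File "scipy/spatial/transform/_rotation.pyx", line 1143, in scipy.spatial.transform._rotation.Rotation.from_matrix
ValueError: Non-positive determinant (left-handed or null coordinate frame) in rotation matrix 0: [[ 0.89120736  0.45359612  0.        ]
 [-0.45359612  0.89120736  0.        ]
 [ 0.          0.         -1.        ]].
```

```bash
sed -i 's/return A(\[\[s,c,0\],\[-c,s,0\]/return A([[-s,c,0],[c,s,0]/' h.py
python3 - <<'E'
from h import *
print(go(500,-100,300,1.1), status.state()["t"])
N={"n1":(519,-3,1.167),"n2":(412,-149,.995),"n3":(336,-269,.98)}
tiles=[]
for k,(x,y,t) in N.items():
    print(k,go(x,y,180,t+np.pi/2))
    im,cal=wrist(); np.savez(f"{k}.npz",im=im,**cal); s=status.state()
    M=cal["world_from_camera"];R=s["orientation"]
    if k=="n1": print(np.round(R.T@(M[:3,3]-s["position"]),1),np.round(R.T@M[:3,:3],3),cal["fx"])
    tiles.append(rectify(im,cal,(x,y),t,24,130,200,2))
print(go(648,-152,260,1.084),status.state()["t"])
im,cal=wrist(); np.savez("fx.npz",im=im,**cal)
a=np.hstack(tiles)[:,:,::-1]; cv2.imwrite("pics/nests.png",a); print(a.shape)
cv2.imwrite("pics/fx.png",rectify(im,cal,(648,-152),1.084-np.pi/2,30,260,200,2.5)[:,:,::-1])
E
```

```text
(np.float64(1.249772791315244), 1.1) 3.1333
n1 (np.float64(-0.3119088053997193), 5.8793889803846895)
[  77.9    1.5 -125.3] [[ 0.001 -0.952 -0.306]
 [ 1.     0.001 -0.   ]
 [ 0.    -0.306  0.952]] 309.70691628693146
n2 (np.float64(-0.47910287158941206), 5.70738898038469)
n3 (np.float64(-0.3470587637057808), 5.69238898038469)
(np.float64(1.1746129279329236), 1.084) 7.5
(400, 780, 3)
```

View pics/nests.png

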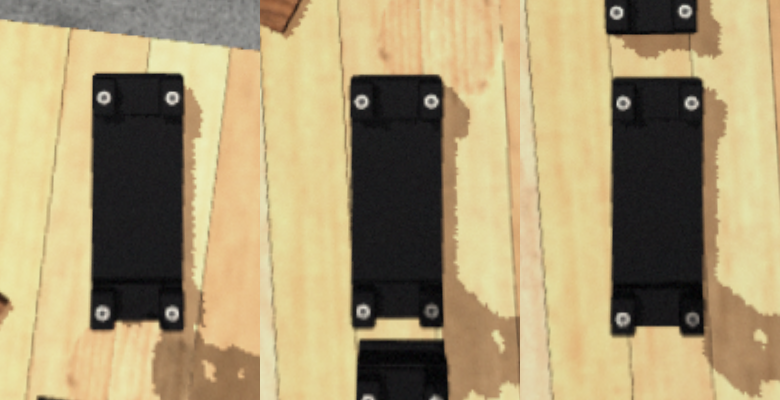

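View pics/fx.png

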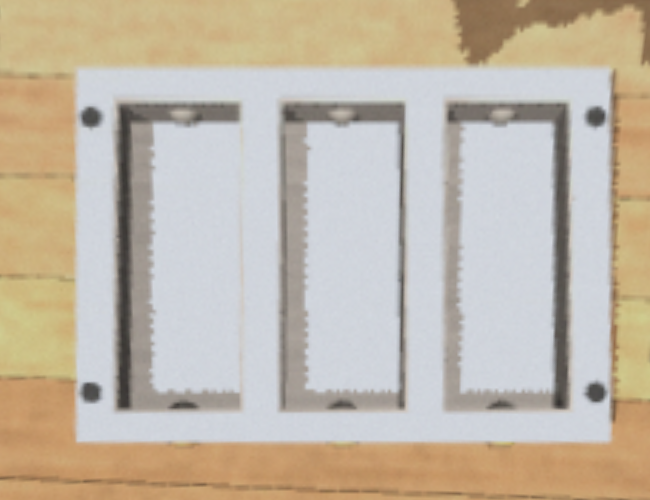

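The nest tiles show four bright screws per nest. The spacing (107.5, 105 and 108.5 mm) puts the high saddle at the bottom end for n1 and n3, and at the top for n2. The fixture picture shows the outline at columns 77–612 and rows 68–442. The pocket centres are at columns 179, 343 and 507, and all the pockets are empty.

```bash
cat >> h.py <<'E'
def screws(im,cal,c,yaw,zt,zb,w=70,h=150,off=(0,0)):
    """4 bright screws of a nest near c with axis at yaw; zt/zb = world z of the cheek tops at +y'/-y'. -> centre,yaw,pts"""
    s=4.; z0=(zt+zb)/2
    r=rectify(im,cal,c,yaw,z0,w,h,s); g=cv2.GaussianBlur(r.min(axis=2),(0,0),2)
    m=((g>95)*255).astype(np.uint8); n,l,st,ce=cv2.connectedComponentsWithStats(m)
    ok=[i for i in range(1,n) if 25<st[i,4]<900 and max(st[i,2:4])<32]
    P=[]
    ey=A([np.cos(yaw),np.sin(yaw)]); ex=A([ey[1],-ey[0]]); M=cal["world_from_camera"][:3,3]
    for i in ok:
        lx,ly=(ce[i][0]-w*s/2)/s,-(ce[i][1]-h*s/2)/s
        if not(9<abs(lx)<28 and 35<abs(ly)<70): continue
        z=zt if ly>0 else zb; p=A([*(A(c)+lx*ex+ly*ey),z0]); p=M+(p-M)*(z-M[2])/(z0-M[2])
        P.append((lx,ly,*p[:2]))
    P=A(P)
    if len(P)!=4: print("screws:",np.round(P,1)); return None
    T=P[P[:,1]>0,2:].mean(0); B=P[P[:,1]<0,2:].mean(0); d=T-B
    return (T+B)/2,np.arctan2(d[1],d[0]),np.linalg.norm(d)
def rect_of(mask_px,cal,z):
    return cv2.minAreaRect(cast(cal,mask_px,z,True).astype(np.float32))
E
python3 - <<'E'
from h import *
N={"n1":(519,-3,1.167),"n2":(412,-149,.995),"n3":(336,-269,.98)}
for k,(x,y,t) in N.items():
    c=np.load(k+".npz")
    for zt,zb in((38,43),(43,38)): print(k,zt,zb,screws(c["im"],c,(x,y),t,zt,zb))
c=np.load("fx.npz"); s=4
th=1.084-np.pi/2
r=rectify(c["im"],c,(648,-152),th,30,260,200,s)
hsv=cv2.cvtColor(r,cv2.COLOR_RGB2HSV); m=((hsv[...,1]<60)&(hsv[...,2]>130)).astype(np.uint8)*255
cs=cv2.findContours(m,cv2.RETR_CCOMP,cv2.CHAIN_APPROX_NONE)
for q in cs[0]:
    if cv2.contourArea(q)>30000: print(cv2.minAreaRect(q), [(v/s) for v in cv2.minAreaRect(q)[1]])
E
```

```text
n1 38 43 (array([523.25472013,  -1.98468565]), np.float64(1.1629673189098801), np.float64(100.06768083900079))
n1 43 38 (array([522.87547216,  -2.86345706]), np.float64(1.163775883801901), np.float64(102.92072583830928))
screws: [[ -13.5   51.   428.2  -99. ]
 [  19.3   51.2  456.1 -116.9]
 [ -12.7  -47.6  376.1 -181.1]
 [  19.3  -45.8  403.8 -196.8]
 [  27.3  -60.6  402.5 -213.5]]
n2 38 43 None
screws: [[ -13.5   51.   428.7  -98.7]
 [  19.3   51.2  456.1 -116.2]
 [ -12.7  -47.6  374.6 -182.9]
 [  19.3  -45.8  402.8 -199. ]
 [  27.3  -60.6  401.4 -215.9]]
n2 43 38 None
n3 38 43 (array([ 338.87525462, -270.51810382]), np.float64(0.9767365324183249), np.float64(99.63363792585533))
n3 43 38 (array([ 338.34187155, -271.3083242 ]), np.float64(0.9773747407840147), np.float64(102.58991210936503))
((549.0, 405.0), (606.0, 862.0), 90.0) [151.5, 215.5]
```

```bash
sed -i 's/9<abs(lx)<28 and 35<abs(ly)<70/9<abs(lx)<25 and 35<abs(ly)<59/' h.py
cat >> h.py <<'E'
TH=1.084-np.pi/2
def fixture(im,cal,c,s=4):
    r=rectify(im,cal,c,TH,30,270,200,s); hsv=cv2.cvtColor(r,cv2.COLOR_RGB2HSV)
    m=((hsv[...,1]<60)&(hsv[...,2]>130)).astype(np.uint8)*255
    q=max(cv2.findContours(m,cv2.RETR_EXTERNAL,cv2.CHAIN_APPROX_NONE)[0],key=cv2.contourArea)
    (u,v),wh,a=cv2.minAreaRect(q); lx,ly=(u-135*s)/s,-(v-100*s)/s
    ey=A([np.cos(TH),np.sin(TH)]); ex=A([ey[1],-ey[0]])
    return A(c)+lx*ex+ly*ey,A(wh)/s,a,r
E
python3 - <<'E'
from h import *
for z in(110,186):
    print(go(643.5,-157.8,z,1.084)); im,cal=wrist(); f=fixture(im,cal,(643.5,-157.8)); print(f[:3])
    cv2.imwrite(f"pics/f{z}.png",cv2.resize(f[3],None,fx=.7,fy=.7)[:,:,::-1])
c=np.load("n2.npz"); print(screws(c["im"],c,(414,-150),.995,43,38))
E
```

```text
(np.float64(1.1618890634134862), 1.084)
(array([ 643.39599018, -157.46209179]), array([150.5, 214.5]), 90.0)
(np.float64(1.1753878992733522), 1.084)
(array([ 643.72744932, -157.63750923]), array([214.99996948, 151.74996948]), 0.0)
(array([ 415.54862302, -149.22261881]), np.float64(0.9988380059414496), np.float64(99.25760868291))
```

View pics/f110.png

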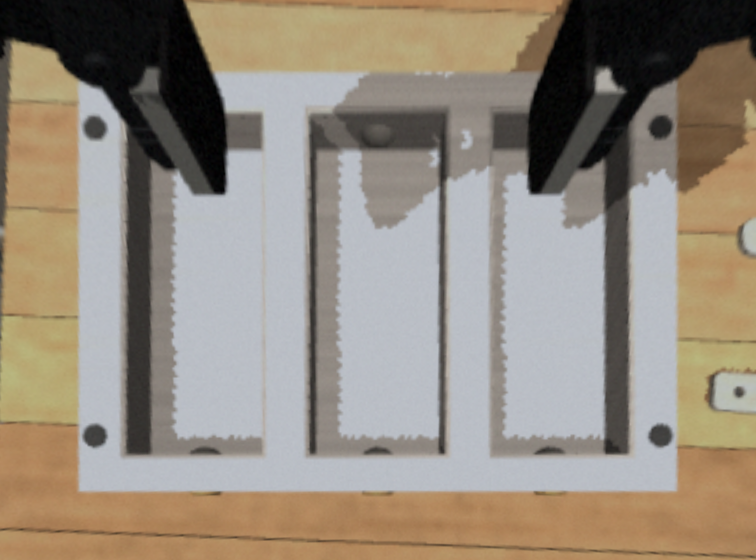

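The view at z = 110 shows the three pocket openings clearly, with the middle one centred at about column 377. The estimates of the fixture centre agree within 0.5 mm, so I'm picking n2.

```bash
cat >> h.py <<'E'
def pick_nest(c,t,g=28):
    jaws.move_gripper(70,60)
    go(*c,150,t+np.pi/2); bot.servo_line(A([*c,g]),v=120)
    jaws.move_gripper(30,80); s=status.state(); print("grip w %.1f F %.0f"%(s["gripper_width"],s["grip_force"]))
    bot.servo_line(A([*c,130]),v=120)
def inhand(zt,zb,save=None):
    """nest centre/yaw relative to the TCP in tool axes (x,y), from the wrist camera; +y' = tool x"""
    s=status.state(); im,cal=wrist(); p=s["position"]; R=s["orientation"]; a=np.arctan2(R[1,0],R[0,0])
    o=p[2]-28
    if save: cv2.imwrite(save,np.hstack([im[:,:,::-1]]))
    r=screws(im,cal,p[:2],a,o+zt,o+zb)
    if r is None: return None
    d=R[:2,:2].T@(r[0]-p[:2]); dy=(r[1]-a+np.pi)%(2*np.pi)-np.pi
    print("inhand",np.round(d,2),"yaw %.4f len %.1f w %.1f"%(dy,r[2],s["gripper_width"])); return d,dy
E
python3 - <<'E'
from h import *
pick_nest((415.5,-149.2),.9988)
print(inhand(43,38,"pics/ih2.png"),status.state()["t"])
E
```

```text
grip w 43.7 F 81
screws: [[ -15.1   49.3  429.7  -99.1]
 [  17.9   49.4  456.9 -116.6]]
None 12.85
```

View pics/ih2.png

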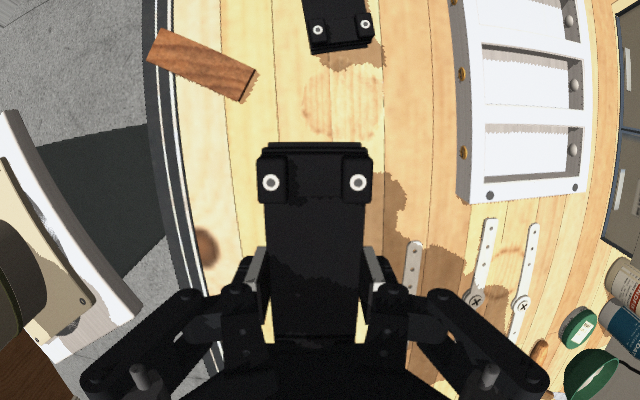

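The picture shows nest n2 gripped square, with its near screws at (271,183) and (358,183). The offset in hand is about (-0.2, +1.4) mm in tool axes. I'll correct for that, place it in the middle pocket and press it down.

```bash
cat >> h.py <<'E'
FC=A([643.4,-157.46]); EX=A([.4678,.8838])   # fixture centre, pocket-to-pocket direction
def put_nest(k,dx,dy):
    """k=-1,0,1; dx,dy: correction along tool x, tool y"""
    p=FC+66*k*EX+dx*A([-.8838,.4678])+dy*EX
    go(*p,130,1.084); bot.servo_line(A([*p,68]),v=120)
    hit=bot.servo_line(A([*p,42]),v=25,stop_force=5); s=status.state()
    print("stop",hit,np.round(s["position"],1),np.round(s["contact_force"],1)); return s["position"][2]
def press(k):
    p=FC+66*k*EX-1.4*EX
    s=status.state()["position"]; jaws.move_gripper(64); bot.servo_line(A([s[0],s[1],110]),v=150)
    jaws.move_gripper(0); go(*p,90,1.084)
    hit=bot.servo_line(A([*p,45.5]),v=25,stop_force=28); s=status.state()
    print("press",hit,np.round(s["position"],1),np.round(s["contact_force"],1))
    bot.servo_line(A([*p,110]),v=150)
E
python3 - <<'E'
from h import *
print(put_nest(0,.4,-1.4),status.state()["t"])
E
```

```text
stop True [ 642.6 -158.4   57.4] [0.1 0.5 5.3]
57.40153537432637 15.4417
```

Run:
```python
from h import *
im,cal=wrist(); np.savez("p0.npz",im=im,**cal)
cv2.imwrite("pics/p0.png",cv2.resize(im[60:330,130:520],None,fx=2,fy=2,interpolation=cv2.INTER_CUBIC)[:,:,::-1])
p=status.state()["position"]; print(status.state()["contact_force"],status.state()["torque"])
```

```text
[-0.58976998  0.40374863  4.25459973] [-0.03688577 -0.2415018  -0.11158935]
```

View pics/p0.png

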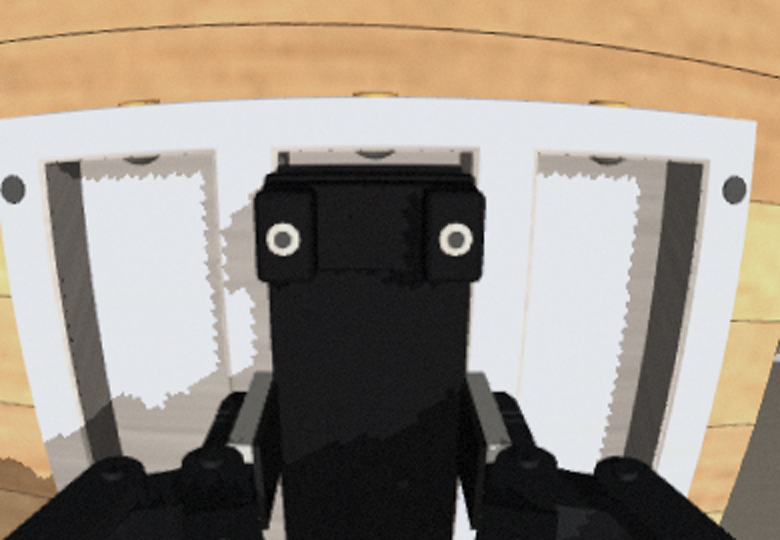

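The near end of the nest stands about 4 mm short of the pocket's end wall (rows 150 to 167), so it is too far towards −x of the tool. I'll quantify this with rays.

Run:
```python
from h import *
cal=np.load("p0.npz"); s=status.state(); p=s["position"];R=s["orientation"]
L=lambda uv,z:np.round((cast(cal,uv,z,True)-p[:2])@R[:2,:2],2)
print("opening corners",L([(267.5,135.5),(369.5,135.5)],30))
print("screws",L([(271.5,180),(358,180)],29.4+43)); print(cal["cx"],cal["cy"])
```

```text
opening corners [[ 61.66 -23.44]
 [ 61.77  27.18]]
screws [[ 49.3  -16.  ]
 [ 49.31  15.92]]
314.28393664783476 200.9001377782408
```

```bash
cat >> h.py <<'E'
def nudge(dx,dy,up=3):
    s=status.state(); p=s["position"]; R=s["orientation"]
    q=p+R@A([dx,dy,0]); q[2]=p[2]+up; bot.servo_line(q,v=40)
    q[2]=42; hit=bot.servo_line(q,v=25,stop_force=5); s=status.state()
    print("nudge",dx,dy,hit,np.round(s["position"],1),np.round(s["contact_force"],1),np.round(s["torque"],2)); return s["position"][2]
E
python3 - <<'E'
from h import *
for d in((1.3,1.8),(1,0),(-2,0),(1,.8)):
    if nudge(*d)<53: break
im,cal=wrist(); np.savez("p1.npz",im=im,**cal)
cv2.imwrite("pics/p1.png",cv2.resize(im[60:330,130:520],None,fx=2,fy=2,interpolation=cv2.INTER_CUBIC)[:,:,::-1])
E
```

```text
nudge 1.3 1.8 True [ 641.7 -156.    46.8] [0.7 0.  0.6] [ 0.02 -0.06 -0.07]
```

```bash
sed -i 's/^FC=A.*/FC=A([641.8,-156.2]); EX=A([.4678,.8838])/; s/p=FC+66\*k\*EX-1.4\*EX/p=FC+66*k*EX/' h.py
python3 - <<'E'
from h import *
press(0)
im,cal=wrist(); np.savez("p2.npz",im=im,**cal); print(fixture(im,cal,(643.5,-157.8))[:3])
cv2.imwrite("pics/p2.png",im[:,:,::-1]); print(status.state()["t"])
c=np.load("p0.npz"); R=down(1.084); print(screws(c["im"],c,(642.6,-158.4),1.084+np.pi/2,72.4,67.4,70,150))
E
```

```text
press False [ 641.8 -156.2   47.2] [-8.1  1.9 15.4]
(array([ 643.11657719, -157.45561576]), array([214.74996948, 150.49996948]), 0.0)
20.6833
screws: [[ -16.4   49.   591.3 -149.4]
 [  16.1   48.9  606.2 -121.3]]
None
```

View pics/p2.png

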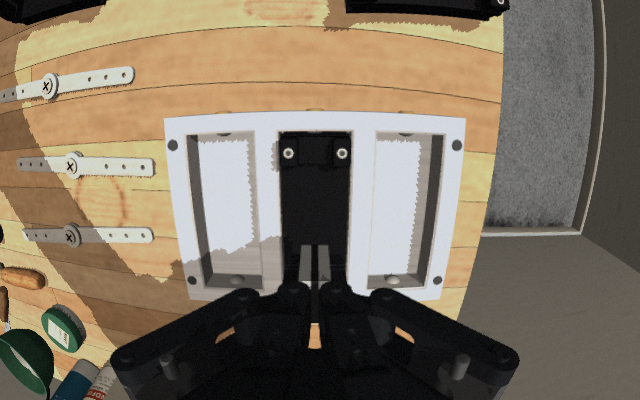

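The picture shows nest n2 flush in the middle pocket, with its screws at (289,153) and (342,153). The three knees lie at the left with their discs at (50,86), (74,166) and (71,236). Next come n1 and n3.

```bash
cat >> h.py <<'E'
def top_pair(zt):
    bot.hold(.2); s=status.state(); im,cal=wrist(); p=s["position"]; R=s["orientation"]; z=p[2]-28+zt
    a=np.arctan2(R[1,0],R[0,0]); r=rectify(im,cal,p[:2],a,z,60,140,4.); g=cv2.GaussianBlur(r.min(axis=2),(0,0),2)
    n,l,st,ce=cv2.connectedComponentsWithStats(((g>95)*255).astype(np.uint8))
    P=A([((c[0]-120)/4,-(c[1]-280)/4) for c,q in zip(ce[1:],st[1:]) if 25<q[4]<900 and max(q[2:4])<32 and -(c[1]-280)/4>35])
    print("pair",np.round(P,1).tolist(),"w %.1f"%s["gripper_width"]); return P
def do_nest(c,t,k,zt):
    pick_nest(c,t); p=FC+66*k*EX; go(*p,130,1.084)
    P=top_pair(zt); dx=49.3-P[:,1].mean() if len(P)==2 else 0
    z=put_nest(k,np.clip(dx,-4,4),0)
    for d in((1,0),(-2,0),(1,.9),(0,-1.8),(1,0),(-2,0),(0,1.8),(2,0)):
        if z<53: break
        z=nudge(*d)
    if z<53: press(k)
    print("z",z,"t",status.state()["t"]); return z
E
python3 - <<'E'
from h import *
z=do_nest((523.25,-1.98),1.163,1,38)
if z<53: 
    do_nest((338.9,-270.5),.9767,-1,38)
go(*FC,260,1.084); im,cal=wrist(); np.savez("p3.npz",im=im,**cal); cv2.imwrite("pics/p3.png",im[:,:,::-1])
E
```

```text
grip w 44.0 F 82
pair [[-28.1, 60.4], [-16.2, 49.2], [15.9, 49.2]] w 43.6
stop True [672.5 -98.   47.1] [ 1.8 -1.5  0.8]
press False [672.7 -97.9  47.2] [-6.7  0.6 15.1]
z 47.10279948484243 t 33.0167
grip w 43.7 F 81
pair [[28.1, 60.6], [-16.3, 48.7], [15.9, 48.8]] w 43.9
stop True [ 610.6 -214.4   47.1] [ 1.2 -0.1  0.2]
press False [ 610.9 -214.6   47.2] [-7.   5.1 17.1]
z 47.08374266662397 t 47.0583
```

View pics/p3.png

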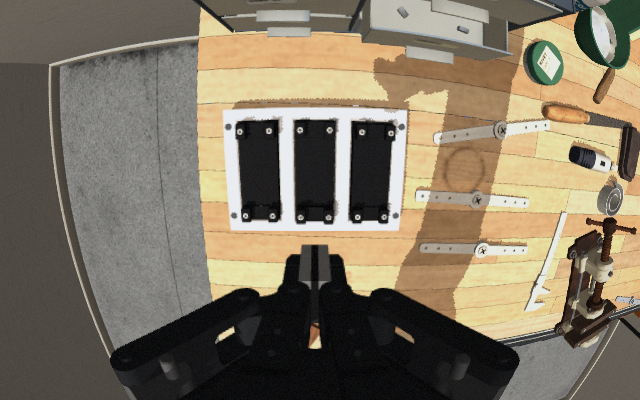

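All three nests are home and flush: their screws lie in line at rows 125–135 and 215, and every press ended at z = 30.2. Next I determine the nest directions and the poses of the knees.

Run:
```python
from h import *
c=np.load("p3.npz"); im=c["im"]
for k in(-1,0,1):
    for zt,zb in((44,49),(49,44)):
        r=screws(im,c,FC+66*k*EX,TH,zt,zb); print(k,zt,zb,r and (np.round(r[0]-FC-66*k*EX,1),round(r[1]-TH,3),round(r[2],1)))
tiles=[]
for i,(x,y,t) in enumerate([(417,-319,1.073),(495,-341,1.074),(554,-389,1.094)]):
    r=rectify(im,c,(x,y),t,5,240,240,3); hsv=cv2.cvtColor(r,cv2.COLOR_RGB2HSV)
    m=((hsv[...,1]<45)&(hsv[...,2]>110)).astype(np.uint8)*255
    for q in cv2.findContours(m,cv2.RETR_EXTERNAL,cv2.CHAIN_APPROX_NONE)[0]:
        if cv2.contourArea(q)>12000: 
            print(i,np.round(cv2.minAreaRect(q)[0]),np.round(A(cv2.minAreaRect(q)[1])/3,1),round(cv2.minAreaRect(q)[2],1))
s=status.state(); print(s["t"],s["position"])
# closer looks
for i,(x,y,t) in enumerate([(417,-319,1.073),(495,-341,1.074),(554,-389,1.094)]):
    print(go(x,y,200,t+np.pi/2)); bot.hold(.2); im,cal=wrist(); np.savez(f"k{i}.npz",im=im,**cal)
    tiles.append(rectify(im,cal,(x,y),t,5,100,220,2.6))
a=np.hstack(tiles)[:,:,::-1]; cv2.imwrite("pics/knees.png",a); print(a.shape,status.state()["t"])
```

```text
-1 44 49 (array([ 0.2, -2. ]), np.float64(-0.027), np.float64(97.7))
-1 49 44 (array([-0.5, -1.6]), np.float64(-0.007), np.float64(100.0))
0 44 49 (array([ 1.5, -1.2]), np.float64(-0.002), np.float64(100.0))
0 49 44 (array([ 0.8, -0.8]), np.float64(-0.002), np.float64(102.3))
1 44 49 (array([ 2.2, -1.5]), np.float64(0.019), np.float64(97.8))
1 49 44 (array([ 1.5, -1.1]), np.float64(-0.001), np.float64(100.0))
0 [367. 366.] [ 26.7 203.8] 0.6
0 [608. 309.] [198.   24.3] 90.0
1 [671. 419.] [202.6  24.9] 82.0
1 [131. 417.] [ 26.5 202.9] 7.1
1 [371. 362.] [ 24.3 198. ] 0.2
2 [447. 380.] [204.1  24.9] 83.1
2 [147. 316.] [ 24.5 198.4] 4.1
47.8083 [ 641.27398243 -156.20151862  258.50664278]
(np.float64(0.3063856616440876), 5.78538898038469)
(np.float64(0.37450765893896465), 5.7863889803846895)
(np.float64(0.42614368354507004), 5.80638898038469)
(572, 780, 3) 50.9
```

View pics/knees.png

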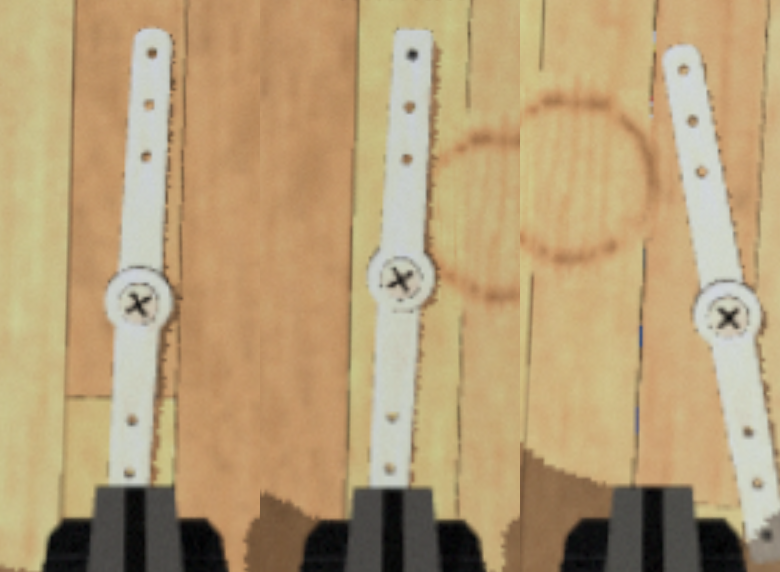

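The nest directions are clear: the high saddle points along +TH for k=±1 and along −TH for k=0. In the knee tiles, knee 2 was knocked askew. The distance from the disc to the top end is 106, 96.5 and 107 mm, so the top end is low on knees 0 and 2 and raised on knee 1. The discs are at (138,303), (401,279) and (727,317).

```bash
cat >> h.py <<'E'
U=A([-.8838,.4678])
KN=[((417,-319),1.073,(138,303),(152,28),1,-1),((495,-341),1.074,(141,279),(152,28),-1,0),((554,-389),1.094,(207,317),(163,43),1,1)]
def knee_pose(i):
    c,t,disc,end,sg,k=KN[i]; ey=A([np.cos(t),np.sin(t)]); ex=A([ey[1],-ey[0]])
    f=lambda q:A(c)+(q[0]-130)/2.6*ex-(q[1]-286)/2.6*ey
    d=f(end)-f(disc); d/=np.linalg.norm(d); return f(disc),np.arctan2(d[1],d[0]),sg,k,d
def pick_knee(i,g=19):
    disc,a,sg,k,d=knee_pose(i); p=disc-23*sg*d; R=down(a+1.5*np.pi)
    jaws.move_gripper(40,60); bot.movep(A([*p,110]),R); bot.servo_line(A([*p,g]),v=80)
    jaws.move_gripper(2,70); s=status.state(); print("knee",i,np.round(p,1),"w %.1f F %.0f"%(s["gripper_width"],s["grip_force"]))
    bot.servo_line(A([*p,120]),v=100)
def put_knee(i):
    sg,k=KN[i][4:]; p=FC+66*k*EX-24*sg*U
    bot.movep(A([*p,130]),down(1.084)); s=status.state(); print("hold w %.1f F %.0f"%(s["gripper_width"],s["grip_force"]))
    bot.servo_line(A([*p,70]),v=100)
    hit=bot.servo_line(A([*p,50]),v=20,stop_force=4); s=status.state()
    print("put",hit,np.round(s["position"],1),np.round(s["contact_force"],1),"w %.1f"%s["gripper_width"],"t",s["t"]); return s["position"][2]
def release():
    jaws.move_gripper(30); p=status.state()["position"]; p[2]=130; bot.servo_line(p,v=100)
E
python3 - <<'E'
from h import *
pick_knee(0); bot.hold(.2); im,cal=wrist(); cv2.imwrite("pics/kh0.png",im[:,:,::-1])
z=put_knee(0)
im,cal=wrist(); cv2.imwrite("pics/kp0.png",im[:,:,::-1])
E
```

```text
knee 0 [ 404.6 -345.8] w 14.4 F 68
hold w 13.9 F 68
put True [ 632.  -225.7   54. ] [-0.6  0.4  5.3] w 13.9 t 57.7333
```

View pics/kp0.png

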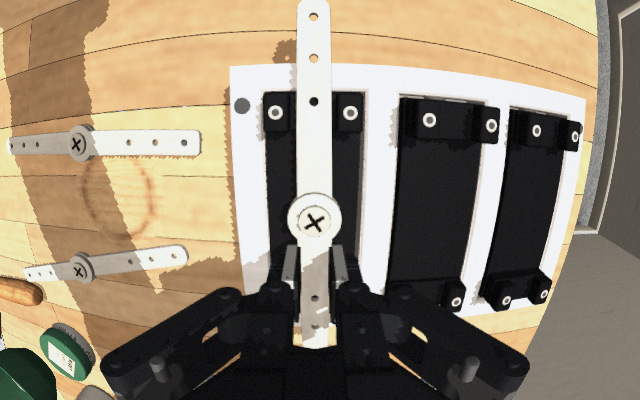

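The low bar of knee 0 (columns 297–331) lies between the cheek screws (275 and 350) at seated height. I'll release it and place the others.

Run:
```python
from h import *
release()
ok=True
for i in(1,2):
    if not ok: break
    pick_knee(i); w=status.state()["gripper_width"]
    if w<10: print("missed"); ok=False; break
    z=put_knee(i)
    if 51<z<57: release()
    else: ok=False
if ok: go(*FC,260,1.084)
bot.hold(.3); im,cal=wrist(); np.savez("e.npz",im=im,**cal)
r=rectify(im,cal,FC,TH,38,300,240,2.5); cv2.imwrite("pics/e.png",r[:,:,::-1]); print(ok,status.state()["t"])
```

```text
knee 1 [ 511.8 -320.9] w 14.2 F 68
hold w 14.1 F 68
put True [ 620.5 -144.9   54. ] [-0.5  0.3  5.1] w 14.1 t 65.7583
knee 2 [ 567.7 -435. ] w 13.7 F 68
hold w 13.9 F 68
put True [ 693.8 -109.1   54. ] [-1.1  1.1  5. ] w 13.7 t 74.0
True 76.2083
```

View pics/e.png

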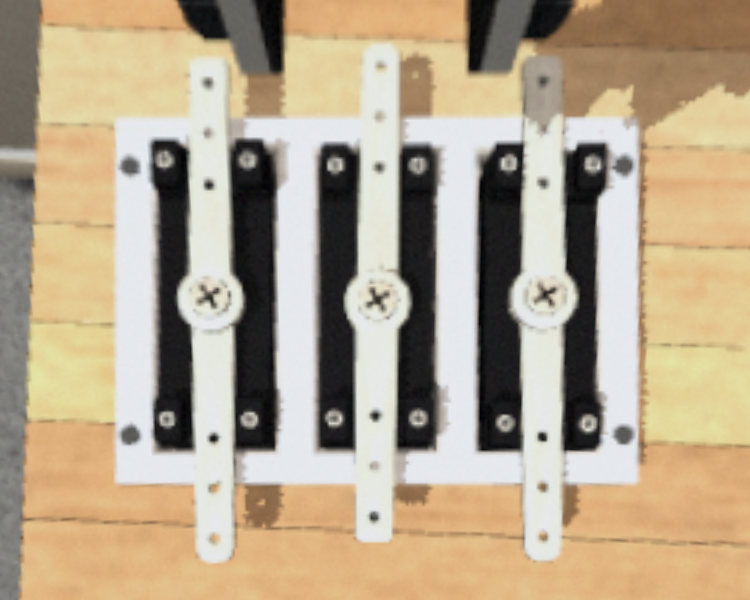

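All three knees lie in their channels, with their discs midway at about row 298. I'm handing in the job.

```bash
python3 -c "
from h import *
print(close_job())"
```

```text
the job is handed in; nothing more can be done
None
```

The job is handed in at about 76 s: all three nests are pressed home in their pockets, and the three knee joints lie in their nests with the discs midway, as the last camera picture shows; no verdict came back.

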